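Lock a reed carrier into the bayonet head of the tuning stand

TASK

Take the reed carrier out of its beech parking ring, hang it in the bayonet head of the tuning stand with its lugs through the slots and under the lip, and, pressing lightly, twist it clockwise (seen from above) until the lugs drop into the locking notches. Do not force anything, leave it locked fully home and let go, and leave the other things on the bench alone.

Things in the scene. Friction and masses are not known exactly. Their poses are not given: they have to be found in the camera images.
- carrier: Reed carrier, about 160 g, 80 mm high: round aluminium spigot 32 mm in diameter (tapering to 26 mm over its lowest 5 mm) from height 0 to 36, with two lugs; disc 74 mm in diameter from 36 to 40; on it a fin to grip. Origin on the axis at the spigot's underside, z up, x along fin and lugs. Either way round fits (half a turn is the same). It starts parked in the beech ring.
- carrier_fin (a point): Centre of the carrier's upright dark wooden grip fin: 36 mm long (along x), 12 mm thick (along y), 40 mm tall, 60 mm above the carrier's origin on its axis. A small bronze reed plate lies clipped on the disc by one end of the fin, up to height 45 mm over the carrier's origin.
- carrier_lugs (a point): Point on the carrier's axis level with the underside of its two steel lugs, 10 mm above its origin. The lugs stick out of the spigot to +x and -x, up to 26 mm from the axis; each is 10 mm wide and 6 mm tall, in line with the fin above.
- cradle: Fixed eight-sided beech parking ring, 70 mm across the flats outside, 58 mm inside, 38 mm high; the carrier's disc rests on its rim, so that the carrier's origin is 2 mm above the bench. Origin: centre of its underside.
- head: Square aluminium bayonet head, 74 x 74 mm, on a fixed plinth 100 x 100 mm. Origin on its upright axis, level with the ledge inside on which the lugs come to lie (62 mm above the bench, unloaded); z up, x along the entry slots. With the lugs on the ledge the carrier's origin is 10 mm below this origin; locked in the notches, 16 mm below.
- head_lip (a point): Centre of the opening in the lip on top of the head, 13 mm above the head's origin; the lip is 4 mm thick, with 9 mm between it and the ledge. Opening: 35 mm square, with two slots 14 mm wide along +x and -x that reach 28 mm from the axis.
- stand: Stand that carries the head; origin on its axis at the bench, axes as the head's. The head is sprung: still up to about 2.5 N, then it sinks about 1 mm per newton, hard after 10 mm. The two notches in the ledge (6 mm deep, 13 mm wide, a hard stop just beyond) lie 40 to 75 degrees clockwise from the slots, differently each time, hidden under the lip: find them by feel; over 35 N on the head is forcing.
- insulator: Bystander: green glass insulator, 76 mm in diameter, 90 mm high; origin at the centre of its underside.
- tuning_block: Bystander: aluminium block 80 x 50 x 30 mm; origin at the centre of its underside.
- reed_pan: Bystander: shallow beech tray 150 x 160 x 28 mm with a split partition; origin at the centre of its underside.
- file: Bystander: tuning file with horn handle, 220 mm long along x, 22 mm high, lying flat; origin near mid-length, on the bench.

How it is judged (in metres and radians):
On the way, in this order (a step that is already met when the one before it is completed fails the run):
1. the carrier hangs in the head, lugs through the slots and below the lip (z of carrier in the frame of head below -0.0075 m and horizontal distance between carrier and head below 0.004 m and angle between the x axis of carrier and the x axis of head, either way round below 0.35 rad), for 0.1 s.
2. twisted on, the lugs have dropped into the locking notches (z of carrier in the frame of head below -0.0135 m and horizontal distance between carrier and head below 0.004 m and angle between the x axis of carrier and the x axis of head, either way round above 0.5 rad), for 0.2 s.
At the end, for the whole second after the job is handed in: The carrier sits locked in the head: its origin more than 14.3 mm below the head's origin (lugs in the notches), on the head's axis within 4 mm, twisted at least 0.5 rad from the slots, upright within 0.08 rad, released and at rest (z of carrier in the frame of head below -0.0143 m and horizontal distance between carrier and head below 0.004 m and angle between the x axis of carrier and the x axis of head, either way round above 0.5 rad and angle between carrier's own z axis and vertical below 0.08 rad and linear speed of carrier below 0.02 m/s); the robot touches nothing.
It fails at once if the carrier and the bayonet head press on each other with more than 35 N (contact force between carrier and head above 35 N).
It fails at once if the robot presses on the bayonet head with more than 35 N (contact force between any of the fingers, the arm and head above 35 N).
It fails at once if a bystander is moved more than 20 mm (distance of any of insulator, tuning_block, reed_pan, file from where it was at the start of the episode above 0.02 m).
It also fails if it takes over 64 s, if anything falls off the work surface, if the arm or the gripper's body presses on something with over 40 N, if the wrist force passes 120 N, or if a joint passes its speed limit or range.

ROBOT

A 6-joint arm with a two-finger parallel gripper is mounted at the origin on the work surface. World frame = base frame: x ahead of the robot, y to its left, z up, the work surface at z = 0. Lengths are in mm, angles in rad, forces in N, time in s.
With the tool pointing down it reaches from about 375 to 925 mm from the base axis. Payload 5.7 kg.
Tool frame: the origin (TCP) lies at the very end of the fingers, on their centre line; the grasp point (between the pads) lies grasp_offset behind it (grasp_offset is the distance from the TCP to the grasp point, in mm); z points along the fingers, y is the direction in which the jaws open and shut (so a half turn about z gives the same grasp; the last joint's range is limited). The gripper opens to 88 mm and grips with 3 to 60 N. Pads are 20 mm wide; open, the fingers measure 115 mm over their backs; the gripper's body (75 mm by 178 mm) begins 61 mm behind the grasp point.
Start: joints at [0.994, 0.359, 1.51, -0, 1.272, -0.115], TCP at [267.324, 537.122, 222.623] pointing down, gripper open.
Joint ranges: [-2.97, 2.97], [-1.01, 2.36], [0.21, 2.38], [-0.96, 4.11], [0.2, 2.71], [-2.98, 2.98]. Speed limits (rad/s): [2.39, 2.39, 3.14, 3.14, 3.14, 3.14].

INTERFACE

Orientations are given as [roll, pitch, yaw] about the fixed x, y, z axes, in that order (R = Rz(yaw) Ry(pitch) Rx(roll)).
In Python, from workcell import movep, move_straight, move_joints, command_gripper, sleep, solve_ik, get_state, snapshot, MotionError, finish_job, recognise, grasp_offset gives the robot as it stands. Calls block until the motion is done:
- movep(position, orientation): joint-space move of the TCP to a pose.
- move_straight(position, rot=None, vel=150): straight line of the TCP; rot=None keeps the orientation; vel is the mean speed in mm/s.
- move_joints(angles): joint-space move.
- command_gripper(opening): finger opening in mm; the grip force is fixed at half the most; returns when the fingers have stopped.
- sleep(seconds).
- solve_ik(position, orientation): joint angles nearest the present ones, or None.
- get_state(): the state.
- snapshot(name): name is "side" or "top" or "wrist"; returns a dict with "frame" (400x640x3 uint8, red, green, blue), "fx", "fy", "cx", "cy" (pixels), "world_from_camera" (4x4, takes a point from camera to world coordinates). Camera axes: x right, y down, z forward; pixel columns grow to the right and rows downward; lengths in mm; the calibration is good to about 2 mm. A picture is of the moment at which its call begins. There is no depth.
A pose or a line that the arm cannot do raises MotionError and nothing moves.
- finish_job(): hands the job in, once; it reports no verdict.
Trained networks look in the newest picture that a camera, given by its name, has taken for a name from the list of things; names that differ only in an ending like _2 or _b are one class to them, and where a whole thing is asked for, a point or a joint stands for the part that bears it (a point fixed in the world has none). Each returns a list of dicts, best first, with "p" (0 to 1); they miss things now and then, are a little off and sometimes report something else, mostly with a low value. They report only what shows in the picture. A call takes as long as a camera call.
- recognise(query, camera): "bbox" ([left, top, right, bottom] in pixels, round what is visible of it).
The state is a dict: "time": time; "joint_pos": joint angles; "dq": joint speeds; "effort": joint torques, N m; "position": TCP position; "tcp_rot": TCP orientation; "contact_force": force on the tool from outside, world axes, zero at the start; "wrist_torque": the same for the moment, N m; "grip_width": finger opening in mm.
Only numpy, scipy, OpenCV 4.12 (cv2) and the standard library are available. Lean on these libraries where they do the work, as an engineer would, in place of code of your own. Each camera call takes 0.05 s, during which the arm holds its last target.

## Working session

There is one attempt and no reset: what is moved stays moved. The work goes in short steps, each a Python script; the robot and the scene stay as the last script left them, time stands still between calls to the robot, and variables do not carry over. Pictures are saved under pics/ and viewed, and the job is handed in when it is done.

```bash
ls; mkdir -p pics; python3 - <<'E'
from workcell import *
import cv2
print(grasp_offset)
s=get_state();print(s)
for n in ["side","top","wrist"]:
    d=snapshot(n);cv2.imwrite(f"pics/a_{n}.png",d["frame"][:,:,::-1])
    print(n,d["fx"],d["fy"],d["cx"],d["cy"],d["world_from_camera"])
    for q in ["carrier","carrier_fin","head","head_lip","cradle","stand"]:
        print(q,[(r["bbox"],r["p"]) for r in recognise(q,n)][:2])
E
```

```text
pics
18.700000000000003
{'time': 0.0, 'joint_pos': array([ 9.93866811e-01,  3.59508517e-01,  1.51146165e+00, -1.37051467e-05,
        1.27244972e+00, -1.15087296e-01]), 'dq': array([-2.28432235e-03,  3.00930412e-05, -2.70099285e-04,  7.51476559e-04,
       -9.44435350e-04,  2.03427229e-04]), 'effort': array([ 5.69399053e-04, -5.15349197e+01, -2.70733309e+01,  6.73855422e-02,
        3.46509204e-02, -1.38110108e-04]), 'position': array([266.98214038, 536.55179065, 221.79636262]), 'tcp_rot': array([-3.13977601e+00, -1.96821036e-04,  2.67975430e+00]), 'contact_force': array([ 0.03937879, -0.42028697,  0.26290943]), 'wrist_torque': array([-0.02578619,  0.00100333, -0.04238752]), 'grip_width': 87.77201490148155}
side 426.76861300430886 426.76861300430886 316.87869889765517 205.97655157392023 [[-9.97451131e-01 -5.70106270e-02  4.29072295e-02  5.32620212e+02]
 [-7.12013690e-02  7.56090802e-01 -6.50582096e-01  5.78660068e+02]
 [ 4.64833170e-03 -6.51978901e-01 -7.58222860e-01  7.83913849e+02]
 [ 0.00000000e+00  0.00000000e+00  0.00000000e+00  1.00000000e+00]]
carrier [([327.8, 269.7, 368.9, 3
[... 666 characters left out ...]
00]]
carrier [([249.9, 216.3, 274.9, 244.6], 0.92), ([292.7, 120.6, 321.7, 151.3], 0.7)]
carrier_fin [([245.6, 216.5, 277.5, 245.9], 0.81)]
head [([340.9, 191.7, 382.2, 227.8], 0.88)]
head_lip [([340.4, 191.3, 381.3, 233.3], 0.98)]
cradle []
stand [([332.9, 188.3, 388.1, 237.3], 0.7)]
wrist 294.84611287520477 294.84611287520477 321.0277007384751 196.61866568429352 [[ 4.46545907e-01  8.54617175e-01  2.65002333e-01  1.94833198e+02]
 [ 8.94760545e-01 -4.26324497e-01 -1.32857026e-01  5.75078858e+02]
 [-5.64910391e-04  2.96440393e-01 -9.55051189e-01  3.84594536e+02]
 [ 0.00000000e+00  0.00000000e+00  0.00000000e+00  1.00000000e+00]]
carrier []
carrier_fin []
head []
head_lip []
cradle []
stand []
```

View pics/a_side.png

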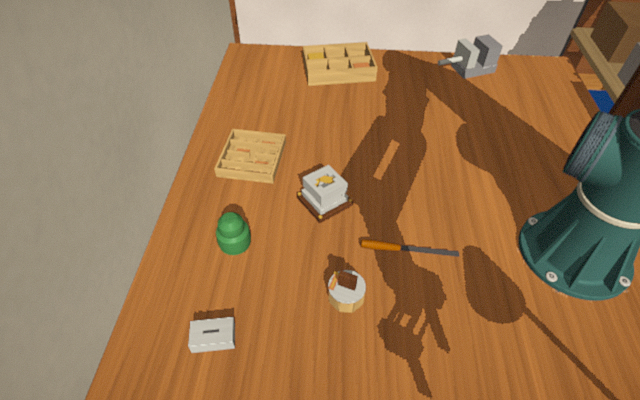

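View pics/a_top.png

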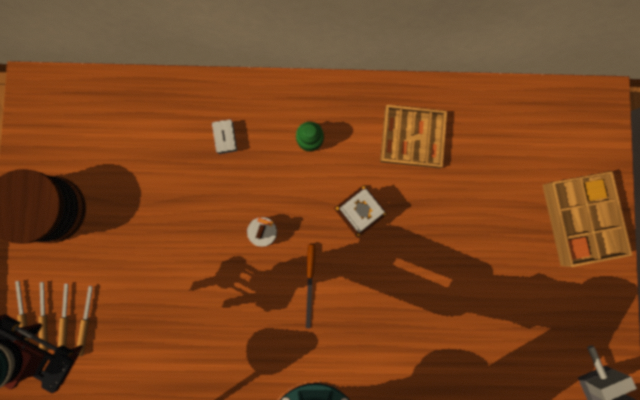

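The side view shows the carrier in its ring at (347,290) and the head at (325,187). In the top view they are at (262,231) and (361,210). The pan, insulator, block and file stand clear of both. Next I'll get closer views with the wrist camera.

```bash
cat > h.py <<'E'
from workcell import *
import numpy as np, cv2
def p2w(d,u,v,z):
    T=np.array(d["world_from_camera"]);r=T[:3,:3]@np.array([(u-d["cx"])/d["fx"],(v-d["cy"])/d["fy"],1.])
    o=T[:3,3];return o+r*(z-o[2])/r[2]
def w2p(d,P):
    T=np.array(d["world_from_camera"]);P=np.atleast_2d(P)
    c=(P-T[:3,3])@T[:3,:3];return np.c_[d["fx"]*c[:,0]/c[:,2]+d["cx"],d["fy"]*c[:,1]/c[:,2]+d["cy"]]
def st():
    s=get_state();return s
def save(name,fn,scale=1,crop=None):
    d=snapshot(name);im=d["frame"][:,:,::-1].copy()
    cv2.imwrite("pics/"+fn,im);return d
E
python3 - <<'E'
from h import *
d=snapshot("top")
cx=p2w(d,262,231,42);hd=p2w(d,361,210,75);print(cx,hd)
d=snapshot("side");print(p2w(d,347,285,42),p2w(d,325,182,75))
for n,P in (("carrier",cx),("head",hd)):
    ori=[np.pi,0,2.68]
    # camera offset from tcp horizontally (-72,+38); aim camera ahead
    fwd=np.array([.265,-.133]); h=330-P[2]
    cam=np.array([P[0],P[1]])-fwd/.955*(h)
    tcp=cam-np.array([194.8-267,575.1-536.6])
    try:
        movep([tcp[0],tcp[1],330-163],ori)
    except MotionError as e: print(e); continue
    sleep(.3)
    d=save("wrist",f"w_{n}.png");print(get_state()["position"],get_state()["time"])
    np.savez(f"w_{n}.npz",**d)
    for q in ["carrier","carrier_fin","cradle","head","head_lip","stand"]:
        print(q,[(r["bbox"],r["p"]) for r in recognise(q,"wrist")][:2])
E
```

```text
[501.97737617 142.42334339  42.        ] [ 558.18837306 -105.68817335   75.        ]
[500.49107179 143.27936304  42.        ] [ 559.2757026  -103.63680986   75.        ]
[494.18256302 144.47138771 167.00726271] 3.175
carrier [([287.3, 160.5, 362.4, 230.2], 0.75)]
carrier_fin [([289.3, 159.5, 362.6, 229.6], 0.79)]
cradle [([296.1, 155.0, 352.6, 170.6], 0.86), ([286.1, 160.7, 359.3, 233.4], 0.16)]
head []
head_lip []
stand [([133.2, 263.1, 185.9, 292.3], 0.84), ([289.2, 158.4, 359.7, 231.2], 0.41)]
[ 559.64799718 -107.76321065  167.09424169] 4.8417
carrier [([509.5, 0.4, 603.7, 50.0], 0.56)]
carrier_fin [([511.4, 4.2, 604.0, 52.5], 0.66)]
cradle [([489.9, 1.7, 540.7, 57.6], 0.69)]
head [([267.4, 140.9, 374.8, 250.4], 0.9)]
head_lip [([269.8, 145.1, 373.2, 252.4], 0.84)]
stand [([262.1, 126.7, 379.8, 248.9], 0.57)]
```

View pics/w_carrier.png

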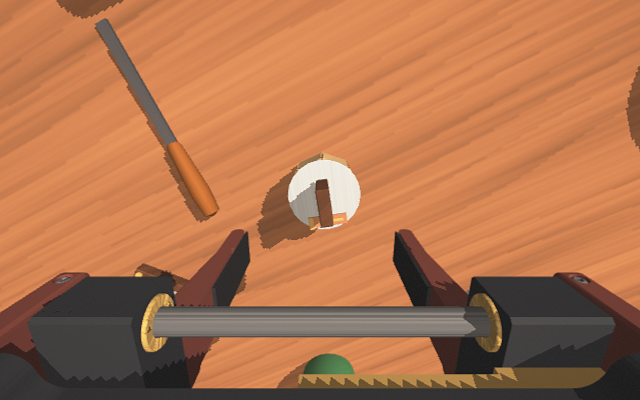

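View pics/w_head.png

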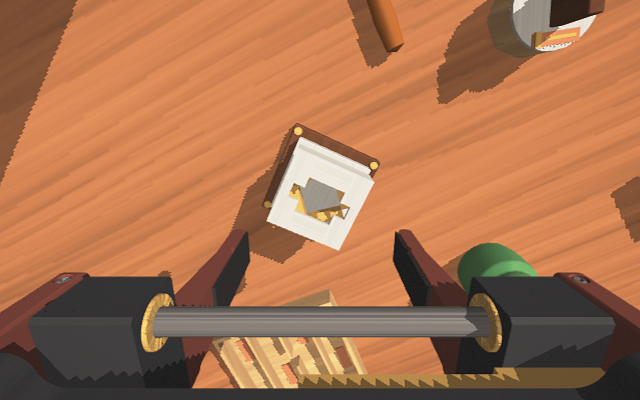

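The wrist picture shows the disc centred at (324,193) with the fin leaning slightly and the reed plate at its lower end. The head's top is centred at (322,193), with the slots running from about (293,187) to (347,212). I'll refine both from enlarged crops.

```bash
python3 - <<'E'
import cv2,numpy as np
a=cv2.imread("pics/w_carrier.png")[150:245,275:375];b=cv2.imread("pics/w_head.png")[120:255,255:390]
a=cv2.resize(a,(600,570),interpolation=0);cv2.imwrite("pics/c1.png",a)
b=cv2.resize(b,(594,594),interpolation=0);cv2.imwrite("pics/c2.png",b)
E
```

```text
(no output)
```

View pics/c1.png

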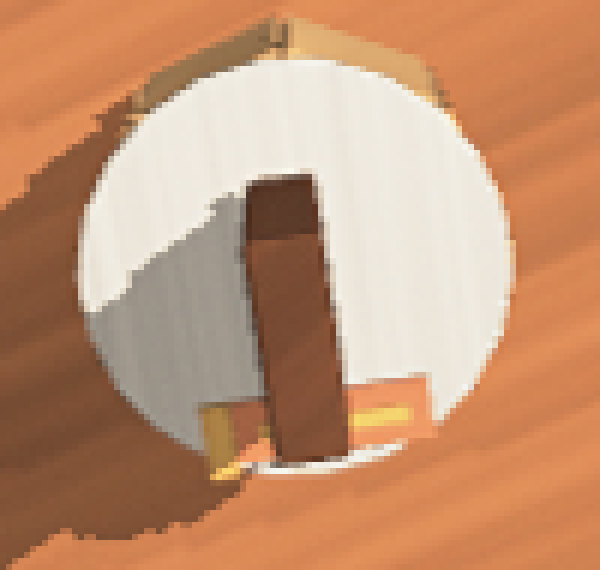

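View pics/c2.png

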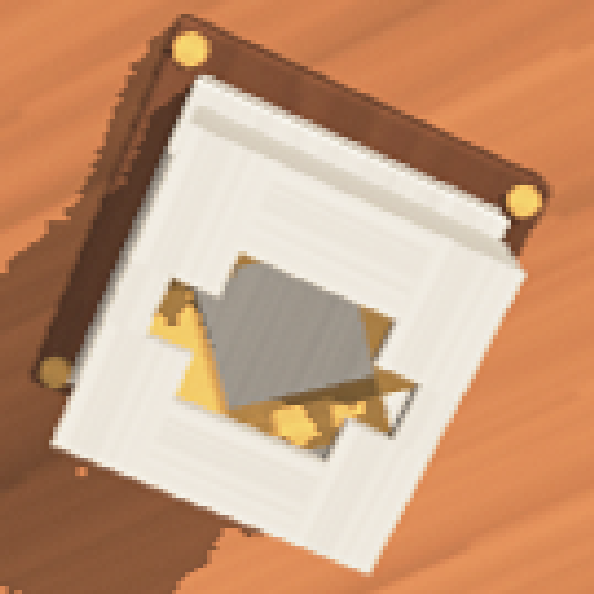

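```bash
python3 - <<'E'
from h import *
d=dict(np.load("w_carrier.npz"));
f=lambda x,y:(275+x/6-.5,150+y/6-.5)
g=lambda x,y:(255+x/4.4-.5,120+y/4.4-.5)
P=np.array([p2w(d,*f(*c),82) for c in [(247,240),(322,235),(348,455),(275,460)]])
print("fin",P.mean(0));a=(P[2]+P[3]-P[0]-P[1])/2;print(a,np.linalg.norm(a),np.linalg.norm(P[0]-P[1]),np.degrees(np.arctan2(a[1],a[0])))
dc=np.array([p2w(d,*f(*c),42) for c in [(80,270),(514,260),(290,60),(310,472),(130,135),(460,130),(175,435),(445,415)]])
A=np.c_[2*dc[:,:2],np.ones(len(dc))];s=np.linalg.lstsq(A,(dc[:,:2]**2).sum(1),rcond=None)[0];print("disc",s[:2],np.sqrt(s[2]+s[0]**2+s[1]**2))
d=dict(np.load("w_head.npz"))
C=np.array([p2w(d,*g(*c),75) for c in [(238,255),(397,320),(327,460),(178,400)]])
print("op",C.mean(0),[np.linalg.norm(C[i]-C[i-1]) for i in range(4)])
S=np.array([p2w(d,*g(*c),75) for c in [(161,306),(405,411)]]);a=S[1]-S[0]
print("slots",S.mean(0),np.linalg.norm(a),np.degrees(np.arctan2(a[1],a[0])))
O=np.array([p2w(d,*g(*c),75) for c in [(190,125),(525,272),(370,573),(52,445)]]);print("outer",O.mean(0),[np.linalg.norm(O[i]-O[i-1]) for i in range(4)])
for i in range(4):
  e=O[i]-O[i-1];print(np.degrees(np.arctan2(e[1],e[0])))
  e=C[i]-C[i-1];print(' ',np.degrees(np.arctan2(e[1],e[0])))
print(get_state()["tcp_rot"],get_state()["joint_pos"])
E
```

```text
fin [500.78253263 146.09936791  82.        ]
[ 32.68544807 -11.68154515   0.        ] 34.710186009627925 10.903081346431568 -19.666525818947804
disc [501.15962294 146.12466115] 36.57608308178251
op [ 560.93665006 -108.34535693   75.        ] [np.float64(33.5331349489402), np.float64(35.031601196393915), np.float64(33.85751889380894), np.float64(33.89077367892593)]
slots [ 560.68967855 -108.33372307   75.        ] 55.12730894408043 39.21253489012615
outer [ 560.95077235 -108.54147112   75.        ] [np.float64(73.70325519917306), np.float64(73.13042448855346), np.float64(73.77334226562068), np.float64(73.73361104057003)]
129.0471202769253
  131.0111080105586
39.76022260556649
  40.71746999533024
-50.483751830940705
  -50.924923601399676
-140.2981556091452
  -139.80817069031013
[3.14158736e+00 4.39677407e-06 2.68011722e+00] [-3.12836405e-01  3.72436508e-01  1.64175743e+00  5.07180563e-06
  1.12739358e+00 -1.42215948e+00]
```

Estimates so far are carrier (501.0, 146.1) with the fin at -19.7°, and head (560.8, -108.4) with the slots at about 39.9°. I'll look again at each one in its working tool yaw, so that any camera offset cancels.

```bash
python3 - <<'E'
from h import *
r=np.radians
for n,P,y in (("head",(560.8,-108.4),r(39.9)),("carrier",(501.1,146.1),r(-19.7))):
    movep([P[0],P[1],167],[np.pi,0,y]); sleep(.3)
    d=save("wrist",f"w2_{n}.png");np.savez(f"w2_{n}.npz",**d);s=get_state();print(s["position"],s["time"],s["joint_pos"][5],s["contact_force"])
    z=75 if n=="head" else 60
    u,v=w2p(d,[P[0],P[1],z])[0];u,v=int(u)-60,int(v)-60;print(n,u,v)
    cv2.imwrite(f"pics/d_{n}.png",cv2.resize(cv2.imread(f"pics/w2_{n}.png")[v:v+120,u:u+120],(600,600),interpolation=0))
E
```

```text
[ 560.82755059 -108.42659326  167.01807097] 7.225 0.5624134294202482 [-0.990442    1.0065258   0.36995164]
head 261 141
[501.23517417 145.74735321 166.94351658] 8.925 2.065712630309145 [0.41651669 0.04334339 0.42450562]
carrier 262 135
```

View pics/d_head.png

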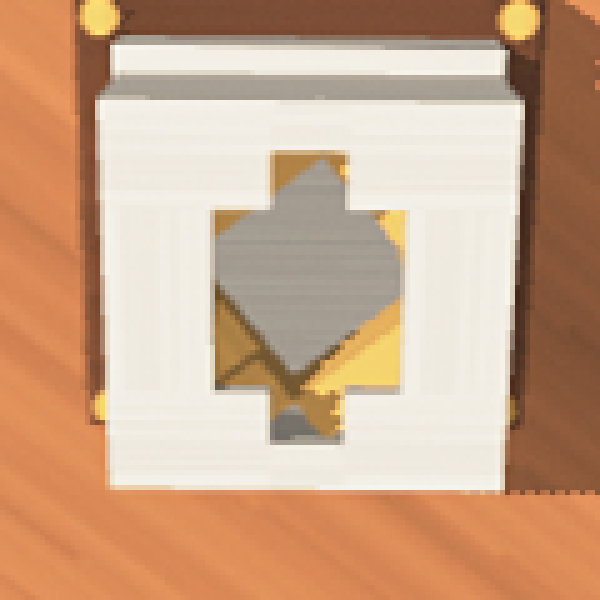

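View pics/d_carrier.png

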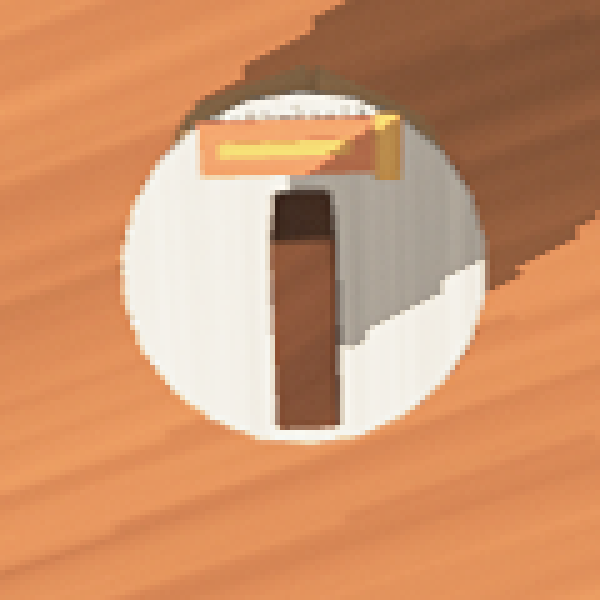

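```bash
python3 - <<'E'
from h import *
def fit(d,u0,v0,pts,z): return np.array([p2w(d,u0+x/5-.5,v0+y/5-.5,z) for x,y in pts])
d=dict(np.load("w2_head.npz"))
for pts in ([(212,210),(407,210),(403,391),(215,391)],[(271,151),(348,151),(344,443),(271,443)],[(96,100),(525,100),(505,490),(110,490)]):
    C=fit(d,261,141,pts,75);a=C[0]+C[1]-C[2]-C[3]
    print(C.mean(0),np.linalg.norm(a)/2,np.degrees(np.arctan2(a[1],a[0])))
d=dict(np.load("w2_carrier.npz"))
C=fit(d,262,135,[(270,241),(335,239),(341,429),(277,429)],82);a=C[0]+C[1]-C[2]-C[3]
print("fin",C.mean(0),np.linalg.norm(a)/2,np.degrees(np.arctan2(a[1],a[0])))
dc=fit(d,262,135,[(121,270),(488,270),(305,92),(305,443),(160,400),(455,385)],42)
A=np.c_[2*dc[:,:2],np.ones(len(dc))];s=np.linalg.lstsq(A,(dc[:,:2]**2).sum(1),rcond=None)[0];print("disc",s[:2],np.sqrt(s[2]+s[0]**2+s[1]**2))
E
```

```text
[ 561.22574172 -108.62261907   75.        ] 34.51528068565467 39.772197223704076
[ 561.24031987 -108.42753204   75.        ] 55.63307036327691 39.540649135928824
[ 561.06736664 -108.68015095   75.        ] 74.29758651756545 39.50031154171628
fin [501.80982054 145.69018188  82.        ] 35.124652655095566 -17.830736711046757
disc [500.93929884 146.3346289 ] 37.76231163321619
```

```bash
python3 - <<'E'
from h import *
y=np.radians(-18.8);X=[501.2,146.1]
movep(X+[95],[np.pi,0,y]);move_straight(X+[52],vel=80);sleep(.2)
s=get_state();print(s["time"],s["position"],s["contact_force"])
command_gripper(5);sleep(.2)
s=get_state();print(s["time"],s["grip_width"],s["contact_force"],s["wrist_torque"])
move_straight(X+[100],vel=100);move_straight(X+[160],vel=150)
movep([561.1,-108.5,160],[np.pi,0,np.radians(39.6)]);sleep(.4)
s=get_state();print(s["time"],s["position"],s["tcp_rot"],s["grip_width"],s["contact_force"],s["wrist_torque"])
d=save("wrist","e_w.png");d=save("side","e_s.png")
cv2.imwrite("pics/e_s2.png",cv2.resize(d["frame"][120:240,250:410,::-1],(800,600),interpolation=0))
E
```

```text
10.2 [501.66048455 146.18744101  52.53808416] [-1.03825708 -0.08113434 -0.2026048 ]
11.55 11.75537744487654 [-0.39310329 -1.85743471  0.97469303] [-0.18538778  0.22526676 -0.00797014]
14.4667 [ 561.11487303 -108.18045499  160.08724513] [ 3.14151196e+00 -4.75862092e-05  6.91548183e-01] 12.09894712119324 [-0.35153351 -0.65804616 -1.14055946] [-0.0320107   0.12901495 -0.00502876]
```

View pics/e_w.png

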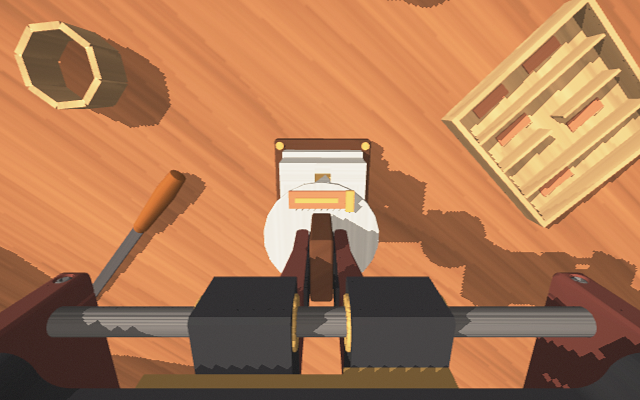

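View pics/e_s2.png

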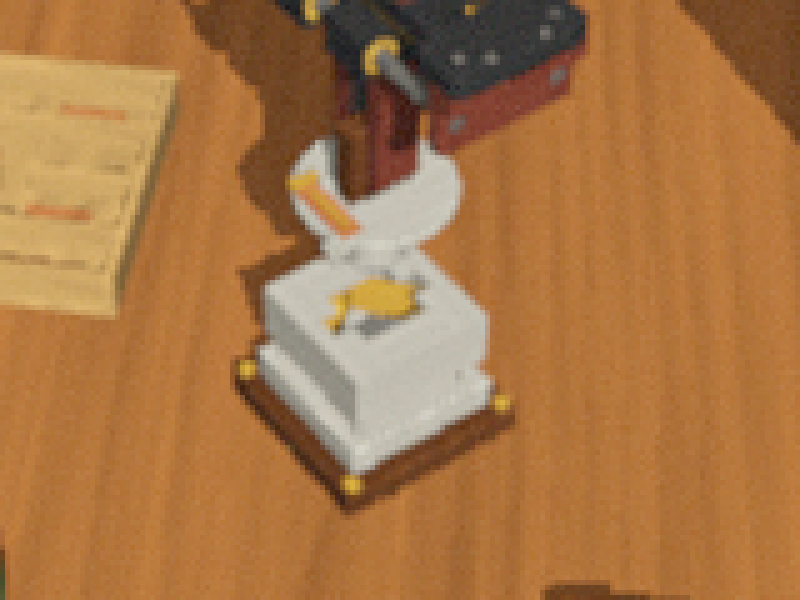

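The wrist view shows the carrier held square, with its disc spanning columns 264 to 380 and its top edge at row 182. The slot is visible directly behind it at (322,178). I'll check the carrier's centre, then descend watching the force.

```bash
cat >> h.py <<'E'
def fz(n=3,dt=.04):
    a=[]
    for _ in range(n):
        sleep(dt);s=get_state();a.append(np.r_[s["contact_force"],s["wrist_torque"]])
    return np.mean(a,0),s
E
python3 - <<'E'
from h import *
d=snapshot("wrist");c=[p2w(d,u,v,150) for u,v in((264,237),(380,237),(322,182))]
m=(c[0]+c[1])/2;print(m,np.linalg.norm(c[0]-c[1]),c[2],"top dir dist from tcp",np.linalg.norm(c[2][:2]-[561.1,-108.3]))
X=[561.1,-108.5]
b,s=fz(5);print("base",b.round(2),s["time"])
np.save("base.npy",b)
move_straight(X+[130],vel=80)
for z in [124,120,116,113,110,107,105,104,103]:
    move_straight(X+[z],vel=50)
    f,s=fz();f-=b;print(z,s["position"].round(2),f.round(2),round(s["time"],2))
    if np.linalg.norm(f[:3])>5: print("stop");break
E
```

```text
[ 563.26954795 -106.44288045  150.        ] 74.05945147447869 [591.17844489 -83.35278218 150.        ] top dir dist from tcp 39.07782650244027
base [ 0.62 -0.3  -1.48 -0.05  0.09 -0.02] 14.825
124 [ 561.27 -108.52  124.21] [-0.51  0.73  0.16  0.01  0.03 -0.  ] 15.74
120 [ 561.08 -108.51  119.97] [-0.49 -0.2   0.49  0.02  0.01  0.01] 16.12
116 [ 561.09 -108.5   115.95] [-0.88  0.72 -0.09  0.    0.02  0.05] 16.49
113 [ 560.94 -108.46  112.89] [-0.98  0.64 -0.08 -0.06  0.06  0.03] 16.87
110 [ 560.93 -108.45  109.89] [-1.15 -0.32 -0.18 -0.07  0.18  0.01] 17.24
107 [ 561.12 -108.64  106.95] [-1.09 -1.18 -0.59 -0.29  0.12  0.  ] 17.62
105 [ 561.24 -108.76  104.98] [-0.87 -2.36 -1.03 -0.6   0.09 -0.  ] 17.99
104 [ 561.3  -108.75  104.08] [-0.9  -3.09 -0.06 -0.81  0.1   0.01] 18.37
103 [ 561.31 -108.74  103.09] [-0.76 -4.22  1.03 -1.    0.03 -0.03] 18.74
```

The lugs are in the slot, and a growing sideways load pushes toward -y. I'll shift the tool to relieve it.

```bash
python3 - <<'E'
from h import *
b=np.load("base.npy")
for X in ([560.8,-109.3],[560.6,-110.1]):
    move_straight(X+[103],vel=30)
    f,s=fz(4);f-=b;print(X,s["position"].round(2),f.round(2),round(s["time"],2))
E
```

```text
[560.8, -109.3] [ 560.72 -108.93  102.92] [-0.61 -1.25  0.32 -0.34 -0.06  0.  ] 19.16
[560.6, -110.1] [ 560.37 -109.88  102.86] [-0.53  0.01  0.1   0.02  0.02  0.04] 19.57
```

```bash
python3 - <<'E'
from h import *
b=np.load("base.npy");y=np.radians(39.6);A=np.array([561.35,-108.85]);dx=1.7
X=list(A-dx*np.array([np.cos(y),np.sin(y)]))
for z in [102.5,101.5,100.5,99.5,98.5,97.5]:
    move_straight(X+[z],vel=30)
    f,s=fz(3);f-=b;print(z,s["position"].round(2),f.round(2),round(s["time"],2))
    if f[2]>4.5: break
E
```

```text
102.5 [ 560.02 -109.92  102.49] [-0.45  0.03  0.16 -0.    0.04  0.01] 19.95
101.5 [ 560.22 -109.98  101.73] [-0.77  0.74  3.06  0.04  0.08  0.02] 20.32
100.5 [ 560.23 -110.01  100.63] [-0.17  0.25  3.76  0.03  0.08  0.03] 20.7
99.5 [ 560.2  -110.     99.58] [-0.77  0.73  5.32  0.03  0.01  0.01] 21.07
```

The ledge is felt at TCP z ≈ 102, as predicted, and the press is now 5.3 N. Next I'll twist in small steps, watching vertical force and torque.

```bash
cat > tw.py <<'E'
from h import *
import sys
A=np.array([561.35,-108.85]);dx=1.7
def go(deg,z,vel=40,A=A):
    y=np.radians(deg);X=A-dx*np.array([np.cos(y),np.sin(y)])
    move_straight([X[0],X[1],z],[np.pi,0,y],vel=vel)
E
python3 - <<'E'
from tw import *
b=np.load("base.npy");y0=39.6
off=0
while off<78:
    off+= 2.5 if off<36 else 1.5
    go(y0-off,99.5)
    f,s=fz(2,.03);f-=b;print(off,s["position"].round(1),f.round(2),round(s["time"],2),flush=True)
    if abs(f[5])>.35 or np.hypot(*f[:2])>8 or f[2]<2 or f[2]>12 or s["time"]>48: print("stop");break
E
```

```text
2.5 [ 560.2 -109.9   99.6] [-0.77  0.24  4.9   0.02 -0.01 -0.05] 21.39
5.0 [ 560.  -109.9   99.5] [-0.71  0.8   4.58 -0.05 -0.05 -0.04] 21.71
7.5 [ 560.  -109.8   99.5] [-0.41 -0.08  5.11 -0.03 -0.02 -0.08] 22.02
10.0 [ 559.9 -109.7   99.5] [-0.65 -0.03  4.99 -0.04 -0.01 -0.  ] 22.34
12.5 [ 559.8 -109.6   99.5] [-0.32  0.46  4.94 -0.02  0.06 -0.04] 22.66
15.0 [ 559.7 -109.5   99.5] [-1.29  0.52  4.43 -0.07  0.04 -0.04] 22.98
17.5 [ 559.7 -109.5   99.5] [-0.7  -0.26  5.42  0.01  0.02 -0.04] 23.29
20.0 [ 559.8 -109.4   99.5] [-1.02 -0.49  5.29 -0.03  0.07 -0.04] 23.61
22.5 [ 559.7 -109.3   99.5] [-0.78  0.81  4.54 -0.03  0.05 -0.04] 23.93
25.0 [ 559.7 -109.3   99.5] [-1.24 -0.24  5.15 -0.    0.07 -0.07] 24.24
27.5 [ 559.7 -109.2   99.5] [-0.24 -0.14  4.71  0.01  0.06 -0.03] 24.56
30.0 [ 559.6 -109.1   99.5] [-0.38  0.29  5.36 -0.02  0.04 -0.04] 24.88
32.5 [ 559.6 -109.1   99.5] [-0.3   0.3   4.95  0.09  0.06 -0.05] 25.19
35.0 [ 559.6 -109.    99.5] [-0.23  1.14  5.54  0.09  0.05 -0.03] 25.51
37.5 [ 559.6 -108.9   99.5] [-0.31  0.46  4.76  0.09  0.05 -0.02] 25.82
39.0 [ 559.6 -108.9   99.5] [-0.85 -0.11  4.24  0.08  0.05 -0.01] 26.14
40.5 [ 559.6 -108.8   99.5] [-1.33  0.7   4.86  0.13  0.    0.02] 26.46
42.0 [ 559.6 -108.7   99.5] [-1.04  1.19  5.06  0.14  0.07  0.04] 26.77
43.5 [ 559.6 -108.7   99.5] [-1.04  1.29  5.24  0.25  0.01  0.03] 27.09
45.0 [ 559.6 -108.5   99.5] [-1.2   2.01  4.62  0.44 -0.05  0.08] 27.41
46.5 [ 559.5 -108.5   99.5] [-0.66  2.45  4.68  0.55  0.02  0.09] 27.73
48.0 [ 559.6 -108.6   99.5] [-1.52  2.3   4.59  0.51  0.08  0.11] 28.04
49.5 [ 559.6 -108.6   99.5] [-1.46  2.44  4.52  0.46  0.1   0.06] 28.36
51.0 [ 559.5 -108.8   99.1] [-1.6  -0.03 -0.53 -0.06  0.03 -0.02] 28.68
stop
```

The press vanished at 51° (Fz from 4.5 N to about 0), so the lugs are over the notches. I'll push down gently; they should seat at about z = 96.

```bash
python3 - <<'E'
from tw import *
b=np.load("base.npy");off=51.0
for z in [98.5,97.5,96.5,95.5,94.5,93.5]:
    go(39.6-off,z,30)
    f,s=fz(3,.03);f-=b;print(z,s["position"].round(2),f.round(2),round(s["time"],2),flush=True)
    if abs(f[5])>.35 or np.hypot(*f[:2])>8 or f[2]>4.5: print("stop");break
E
```

```text
98.5 [ 559.59 -108.79   98.33] [-0.59 -0.88 -0.59 -0.33  0.08 -0.01] 29.02
97.5 [ 559.67 -108.74   97.49] [-0.8  -2.61 -0.74 -0.58  0.15 -0.08] 29.38
96.5 [ 559.78 -108.72   96.59] [-1.35 -2.83  0.17 -0.78  0.16 -0.08] 29.73
95.5 [ 559.9  -108.74   95.69] [-1.54 -3.92  3.16 -0.89  0.29 -0.07] 30.07
94.5 [ 559.89 -108.7    94.66] [-1.58 -5.17  3.36 -1.02  0.27 -0.09] 30.43
93.5 [ 559.87 -108.71   93.71] [-1.58 -4.38  4.21 -0.99  0.33 -0.07] 30.77
```

The lugs bottom out at z ≈ 96, the full 6 mm drop. I'll relieve the sideways load, settle at light pressure and release.

```bash
python3 - <<'E'
from tw import *
b=np.load("base.npy");off=51.0
for dA,z in (((-.4,-1.0),93.5),((-.5,-1.4),94.5),((-.5,-1.4),95.7)):
    go(39.6-off,z,30,A+dA)
    f,s=fz(3,.03);f-=b;print(z,s["position"].round(2),f.round(2),round(s["time"],2),flush=True)
command_gripper(45);sleep(.2)
p=get_state()["position"]
move_straight([p[0],p[1],150],vel=100)
move_straight([p[0],p[1],175],vel=100);sleep(.4)
s=get_state();print(s["time"],s["position"],s["contact_force"])
d=save("wrist","f_w.png");np.savez("f_w.npz",**d)
u,v=w2p(d,[561,-108.7,90])[0];u,v=int(u)-60,int(v)-60;print(u,v)
cv2.imwrite("pics/f_w2.png",cv2.resize(cv2.imread("pics/f_w.png")[v:v+120,u:u+120],(600,600),interpolation=0))
d=save("side","f_s.png")
cv2.imwrite("pics/f_s2.png",cv2.resize(d["frame"][120:240,250:410,::-1],(800,600),interpolation=0))
E
```

```text
93.5 [ 559.76 -108.99   93.67] [ 0.76  0.39  4.4   0.08 -0.16 -0.06] 31.12
94.5 [ 559.24 -109.59   94.48] [ 0.51  1.88  4.06  0.43 -0.28  0.05] 31.48
95.7 [ 558.88 -109.82   95.54] [ 0.25  1.72  3.42  0.41 -0.16 -0.  ] 31.82
34.2083 [ 558.96237786 -109.85014418  174.63385178] [ 0.9175464   0.46319686 -0.29935411]
261 140
```

View pics/f_w2.png

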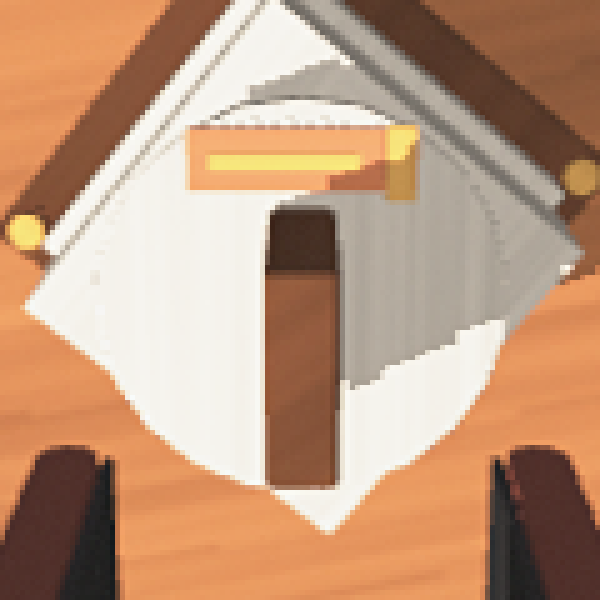

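View pics/f_s2.png

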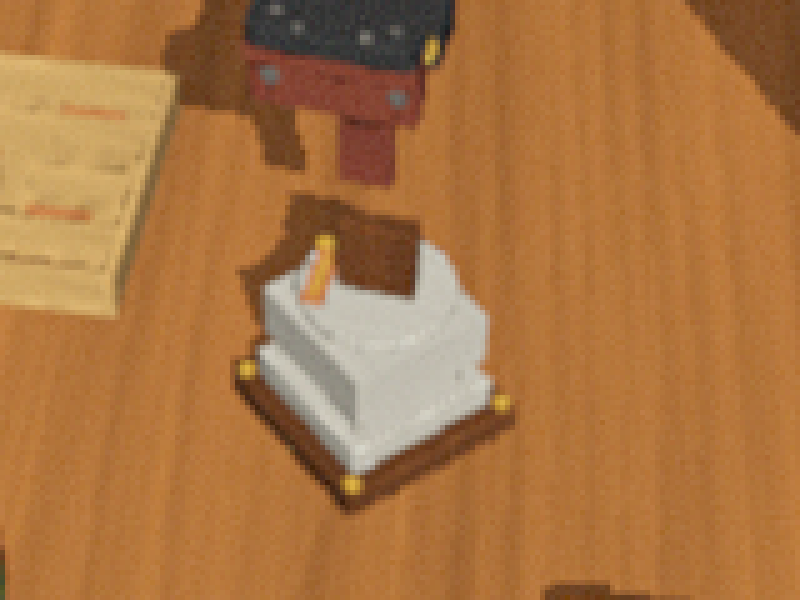

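The fin stands upright and centred on the head, and the disc is low over it with the fingers clear. I'll check height and centre from the picture.

```bash
python3 - <<'E'
from h import *
d=dict(np.load("f_w.npz"))
pts=[(266,271),(338,271),(338,488),(266,488)]
for z in (123,126,132):
    C=np.array([p2w(d,261+x/5-.5,140+y/5-.5,z) for x,y in pts]);a=C[0]+C[1]-C[2]-C[3]
    print(z,C.mean(0).round(1),"len",np.linalg.norm(a)/2,"ang",np.degrees(np.arctan2(a[1],a[0])))
ds=snapshot("side")
# project fin-top outline & disc rim for both hypotheses onto side image
im=cv2.resize(ds["frame"][120:240,250:410,::-1],(800,600),interpolation=0)
th=np.radians(-11.4)
for o,col in ((46,(0,255,0)),(52,(0,0,255))):
    c,s=np.cos(th),np.sin(th);R=np.array([[c,-s],[s,c]])
    q=np.c_[(np.array([[18,6],[18,-6],[-18,-6],[-18,6]])@R.T)+[561,-108.6],np.full(4,o+80)]
    t=np.linspace(0,2*np.pi,60);rim=np.c_[561+37*np.cos(t),-108.6+37*np.sin(t),np.full(60,o+40)]
    for P in (q,rim):
        uv=(w2p(ds,P)-[250,120]+.5)*5
        cv2.polylines(im,[uv.astype(np.int32)],True,col,1)
cv2.imwrite("pics/g_s.png",im)
E
```

```text
123 [ 559.5 -108.2  123. ] len 35.941633790826415 ang -11.47117897351934
126 [ 560.6 -108.4  126. ] len 35.436691619542046 ang -11.471178973519363
132 [ 562.9 -108.9  132. ] len 34.426807276973314 ang -11.471178973519406
```

View pics/g_s.png

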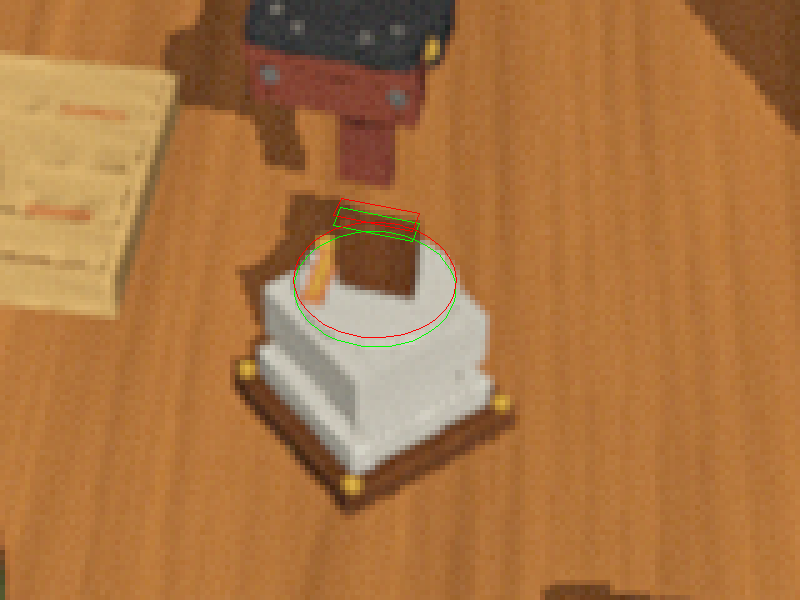

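The green outline (locked height) fits the rim and fin; the red one (resting on the ledge) sits too high. It is locked, so I'm handing in.

```bash
python3 - <<'E'
from h import *
finish_job()
E
```

```text
the job is handed in; nothing more can be done
```

The reed carrier is locked in the bayonet head and released, and I handed the job in. No verdict is reported back, so this rests on my own checks.

- **Insertion:** I lifted the carrier from the ring and lowered it through the slots. A sideways load of about 4 N built up, so I shifted the tool to relieve it. The lugs met the ledge at the expected height.
- **Locking:** I twisted clockwise at about 5 N. The lugs dropped at 51° (0.89 rad) and seated about 6 mm lower, as expected. Sideways load reached about 5 N while seating and was eased before I let go.
- **Force and time:** Measured at the wrist, forces at the head stayed under about 7 N. The last clock reading was about 34 s.
- **Last checks:**
  - The wrist camera puts the fin within about 1 mm of the head's axis, at 51° from the slots.
  - In the side view, the locked-height outline fits and the ledge-height one does not.
  - The fingers are open and well clear.
- **Weaker points:** The fin's apparent length in the wrist picture would fit a height about 3 mm lower still, which is within picture accuracy. I did not measure the bystanders again; the arm only worked over the ring and the head.

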